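# Lock the vaccine transport case with the long T-key

### The job

The transport case is packed and must be locked: take the long T-key from its stand, lower it down the deep well in the case's lid until its socket sits on the square stem at the bottom, and gently turn it clockwise until the lock comes up against its stop. Then lift the key out and stand it back upright, all the way down in its own stand. Handle the key with feel, without leaning hard on the stem, and leave everything else where it is.

Things in the scene. Friction and masses are not known exactly. Their poses are not given: they have to be found in the camera images.
- key: Long steel T-key, loose, 0.45 kg, 170 mm tall, upright in its stand. Origin: centre of its lower end; z up the shaft. At the top a crossbar along the key's x: 84 long, 14 thick (along y), 20 mm tall, its centre 160 mm above the origin. Shaft 14 mm in diameter. (A T-key of the same shape, only 110 mm tall, stands in a like second stand: too short, not to be used.)
- key_mouth (a point): Centre of the long key's lower end, the open mouth of its socket (axes as key). The socket head is 32 mm square outside and 34 mm tall; in it from below a square hole 24.5 mm wide, 24 mm deep, sides parallel to the key's x and y axes.
- key_bar (a point): Centre of the long key's crossbar, 160 mm above the mouth: grip here, across the 14 mm thickness.
- stand: Stand of the long key: fixed grey block 80 x 80 mm, 60 mm high, with a round upright hole 51 mm wide and 52 mm deep, its floor 8 mm above the table. Origin: centre of its underside.
- stand_seat (a point): Centre of the hole's floor in the long key's stand, 8 mm above the table: the key's mouth rests here when put away, at any turn of the key about its own axis.
- case: Transport case, fixed: white lid on a green base, 260 x 240 mm, 130 mm high, x along the 260 mm side. Origin: centre of its underside, on the well's axis.
- well_mouth (a point): Centre of the upper end of the well, in the middle of the lid's top, 130 mm above the table. The well is round, upright, 57 mm wide and 110 mm deep. A flat pointer ring on the lid around it turns with the lock (pointer towards the case's -x when open; two small dark dots mark open and locked).
- stem_top (a point): Centre of the square stem's top at the well's bottom, 47 mm above the table (axes: the case's). Steel, 22 mm square, 23 mm tall, with a round nose on it, 23.5 mm tapering to 13 over 6 mm; it floats 3 mm sideways on springs (1 N/mm). The socket slips over the nose (within 4 mm), then stops at about 47 mm unless turned to match within about 4 degrees (any quarter turn). Fully home: mouth at 29 mm.
- latch (a joint): Lock turn in rad, clockwise from above: 0 open, 0.8 hard stop, locked. Starts at 0 to 0.15, turns with the stem against 0.22 N m, stays where left. The stem sits on it through a clutch that slips at 0.42 N m (so at the stop it slips on), and after earlier slips the stem does not stand square: it starts 17 to 75 degrees clockwise of square to the case, unmeasured; find it by feel: lift a little, turn, try again.
- short_key: Short T-key, loose, 110 mm tall, crossbar centre 100 mm above its lower end (origin), in a second stand: leave alone.
- antiseptic: Orange plastic bottle, 68 mm wide, 170 mm tall, origin at its base: leave alone.
- spirit: Clear bottle, 56 mm wide, 150 mm tall, origin at its base: leave alone.
- steel_jar: Steel jar, 72 mm wide, 65 mm tall, origin at its base: leave alone.
- carton: White carton 50 x 85 x 60 mm, origin at its base: leave alone.
- galley_pot: Small steel cup, 64 mm wide, 45 mm tall, origin at its base: leave alone.
- dish: Steel bowl, 110 mm wide, 35 mm tall, origin at its base: leave alone.
Things that resemble listed ones, but are neither listed nor needed, are in the scene too. What is shaped like the key but pink is not meant. What is shaped like the stand but red is not meant.

How it is judged:
On the way, in this order (a step that is already met when the one before it is completed fails the run):
1. the key's socket is seated on the stem: mouth within 4 mm of the well's axis and at least 11 mm below the stem's top, key upright (horizontal distance between key_mouth and stem_top below 0.004 m and z of key_mouth in the frame of stem_top below -0.011 m and angle between key's own z axis and vertical below 0.12 rad), for 0.2 s.
2. the lock is turned to at least 0.74 rad with the key still seated (all of step 1 and value of joint latch above 0.74 rad), for 0.1 s.
At the end, for the whole second after the job is handed in: the lock stands at more than 0.70 rad (stop at 0.8), and the long key is at rest back in its own stand: its mouth within 6 mm of the seat sideways and less than 6 mm above it, leaning less than 0.15 rad (value of joint latch above 0.7 rad and horizontal distance between key_mouth and stand_seat below 0.006 m and z of key_mouth in the frame of stand_seat below 0.006 m and angle between key's own z axis and vertical below 0.15 rad and linear speed of key below 0.02 m/s); the robot touches nothing.
It fails at once if the key is pressed or forced against the case or its stem with more than 60 N (contact force between key and case above 60 N).
It fails at once if another thing is moved by more than 15 mm (distance of any of short_key, antiseptic, spirit, steel_jar, carton, galley_pot, dish from where it was at the start of the episode above 0.015 m).
It also fails if it takes over 72 s, if anything falls off the work surface, if the arm or the gripper's body presses on something with over 40 N, if the wrist force passes 120 N, or if a joint passes its speed limit or range.

### The arm

A 6-joint arm with a two-finger parallel gripper is mounted at the origin on the work surface. World frame = base frame: x ahead of the robot, y to its left, z up, the work surface at z = 0. Lengths are in m, angles in rad, forces in N, time in s.
With the tool pointing down it reaches from about 0.225 to 0.875 m from the base axis. Payload 3.4 kg.
Tool frame: the origin (TCP) lies at the very end of the fingers, on their centre line; the grasp point (between the pads) lies 19 mm behind it; z points along the fingers, y is the direction in which the jaws open and shut (so a half turn about z gives the same grasp; the last joint's range is limited). The gripper opens to 85 mm and grips with 20 to 120 N. Pads are 22 mm wide; open, the fingers measure 114 mm over their backs; the gripper's body (76 mm by 85 mm) begins 54 mm behind the grasp point. The pads swing forward as they close: fully open they stand 13 mm farther back than shut.
Start: joints at [1.139, 0.276, 1.505, -0, 1.361, -0.121], TCP at [0.176, 0.547, 0.231] pointing down, gripper open.
Joint ranges: [-2.89, 2.89], [-0.75, 2.08], [0.22, 2.7], [-1.18, 4.32], [0.11, 2.71], [-2.7, 2.7]. Speed limits (rad/s): [2.57, 2.57, 3.14, 3.14, 3.14, 3.14].

### API

Orientations are given as a unit quaternion [w, x, y, z].
In Python, from rig import telemetry, cams, sign_off, spotter gives the robot as it stands.
- The arm moves only by the tool servo_tool, never from a script. Its argument "steps" is a list of rows, each a list of 6 numbers: the shift along the tool's x, y, z in mm, then the turn, a rotation vector about the tool's x, y, z in degrees. In form: [[x, y, z, ax, ay, az], ...]. A call has 1 to 8 rows; each row is the pose to reach, as a shift and turn from the pose commanded when the call began, along the tool's axes at that moment; what a row does not reach only later rows make up. A row lasts 1/10 s, in which the tool goes at most 50 mm and 8.59 degrees, less where a joint would pass 70% of its speed; a pose out of reach is approached as far as the arm can. A call with a gripper value outside its range is refused whole. "hand" is the closure in counts, from 0 (fully open) to 255 (shut), set as the call begins (left out, the last holds). The fingers move at their own pace and stop on an object; "grip_force" is the grip in N (left out, the last holds). Time passes only in rows, so rows that repeat a pose let the fingers close. It gives the time, the measured TCP pose, the force and the opening at its end, in the units of the state.
- telemetry.get_state(): the state, without advancing time (a new reading comes with each control period).
- cams.get_image(name): name is "side" or "top" or "wrist"; returns (picture, depth): 400x640x3 uint8, red, green, blue; 400x640 float32, m along the optical axis (not along the pixel's ray), 0 where there is no reading.
- cams.camera_model(name): a dict with "camera_matrix" (3x3 intrinsics, pixels), "origin" and "rotation" of the camera in the world; the wrist camera has in their place "tool_from_camera" (4x4, takes a point from camera to tool coordinates, whose origin is the TCP and whose axes are the flange's). Camera axes: x right, y up, looking along -z (the intrinsics and any distortion apply to the point x, -y, -z); pixel columns grow to the right and rows downward; lengths in m; the calibration is good to about 2 mm. A picture is of the moment at which its call begins: read the wrist's pose just before it. camera_model takes no time and is no camera call.
- sign_off(): hands the job in, once; it reports no verdict.
Trained networks look in the newest picture that a camera, given by its name, has taken for a name from the list of things; names that differ only in an ending like _2 or _b are one class to them, and where a whole thing is asked for, a point or a joint stands for the part that bears it (a point fixed in the world has none). Each returns a list of dicts, best first, with "conf" (0 to 1); they miss things now and then, are a little off and sometimes report something else, mostly with a low value. They report only what shows in the picture. A call takes as long as a camera call. They do not tell look-alikes from the thing itself.
- spotter.outline_of(query, camera): "region" (400x640 bool, what is visible of it) and "rect" ([left, top, width, height] in pixels, round what is visible of it).
The state is a dict: "clock": time; "qpos": joint angles; "qd": joint speeds; "effort": joint torques, N m; "position": TCP position; "ee_rot": TCP orientation; "contact_force": force on the tool from outside, world axes, zero at the start; "moment": the same for the moment, N m; "width": finger opening in m.
Only numpy, scipy, OpenCV 4.12 (cv2) and the standard library are available. Lean on these libraries where they do the work, as an engineer would, in place of code of your own. Each camera call takes 0.05 s, during which the arm holds its last target.

## Working session

There is one attempt and no reset: what is moved stays moved. The work goes in short steps, Python scripts to look and compute and a tool call to move; the robot and the scene stay as the last step left them, time stands still between calls to the robot, and variables do not carry over. Pictures are saved under pics/ and viewed, and the job is handed in when it is done.

Besides the shell and the picture viewer there is one more tool, called as name(argument=value, ...) on one line, values as JSON. servo_tool: Moves the arm, as the interface text tells. Its arguments: {"type":"object","properties":{"steps":{"type":"array","items":{"type":"array","items":{"type":"number"}}},"hand":{"type":"number"},"grip_force":{"type":"number"}},"required":["steps"]}

```bash
ls; mkdir -p pics; python3 - <<'E'
from rig import telemetry, cams
import cv2, numpy as np
s=telemetry.get_state(); print(s)
for n in ("side","top"):
    im,d=cams.get_image(n); cv2.imwrite(f"pics/{n}0.png",im[:,:,::-1]); np.save(f"pics/{n}0.npy",d)
    print(n,cams.camera_model(n))
print(cams.camera_model("wrist"))
E
```

```text
pics
{'clock': 0.0, 'qpos': array([ 1.13903958e+00,  2.76596393e-01,  1.50615674e+00, -3.59635560e-05,
        1.36069943e+00, -1.20987580e-01]), 'qd': array([-0.00174586,  0.00025498, -0.00016373, -0.00033758,  0.00156734,
        0.0010648 ]), 'effort': array([ 1.86071920e-03, -4.16784453e+01, -2.45804071e+01,  3.48927524e-04,
        1.09789224e-02,  4.09665040e-05]), 'position': array([0.17561203, 0.54695749, 0.23042951]), 'ee_rot': array([-2.36837811e-04,  1.54756270e-01,  9.87952242e-01, -8.99459577e-04]), 'contact_force': array([-0.45709708,  0.65557227,  0.54824227]), 'moment': array([ 0.00207553, -0.01877204, -0.03176314]), 'width': 0.08579296317419526}
side {'camera_matrix': array([[363.0069071 ,   0.        , 315.69191298],
       [  0.        , 363.0069071 , 195.57428766],
       [  0.        ,   0.        ,   1.        ]]), 'origin': array([0.54988622, 0.79695793, 0.82034773]), 'rotation': array([-0.01823283, -0.01322438,  0.36649259,  0.9301483 ])}
top {'camera_matrix': array([[376.43848625,   0.        , 321.64234321],
       [  0.        , 376.43848625, 196.33596746],
       [  0.        ,   0.        ,   1.        ]]), 'origin': array([0.51390872, 0.16107697, 1.17735168]), 'rotation': array([ 0.71549645,  0.03053358, -0.038503  , -0.69688597])}
{'camera_matrix': array([[323.99492841,   0.        , 320.59762144],
       [  0.        , 323.99492841, 202.75179857],
       [  0.        ,   0.        ,   1.        ]]), 'tool_from_camera': array([[ 3.97055082e-04,  9.53212592e-01,  3.02300508e-01,
         7.72375303e-02],
       [ 9.99999908e-01, -3.29093133e-04, -2.75749875e-04,
        -3.92847930e-04],
       [-1.63363232e-04,  3.02300589e-01, -9.53212635e-01,
        -1.42378707e-01],
       [ 0.00000000e+00,  0.00000000e+00,  0.00000000e+00,
         1.00000000e+00]])}
```

View pics/side0.png

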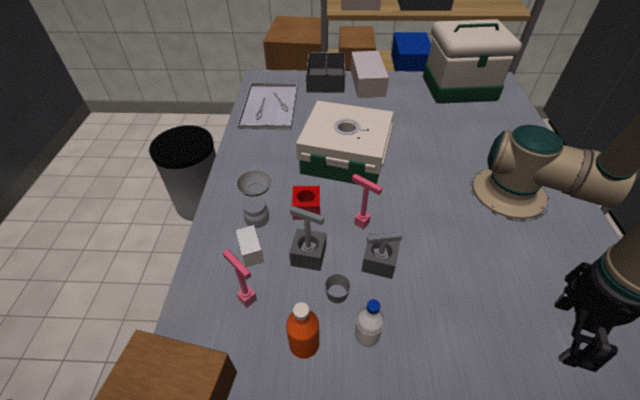

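View pics/top0.png

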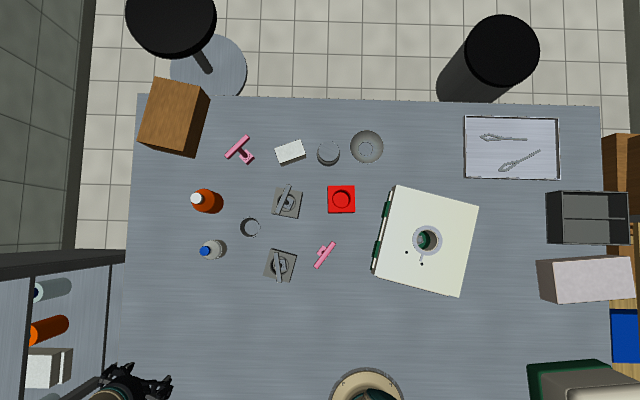

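The top view shows two grey T-keys, one at (287,202) and one at (280,265), plus two pink ones at (240,150) and (325,255) and a red stand. The case's well is at (428,240). I'll measure heights to tell the grey keys apart.

```bash
cat > h.py <<'E'
import numpy as np, cv2
from scipy.spatial.transform import Rotation as R
from rig import telemetry, cams
def rot(q): return R.from_quat([q[1],q[2],q[3],q[0]])
def cloud(d,cm,T=None):
    K=cm['camera_matrix']; v,u=np.mgrid[0:400,0:640]
    x=(u-K[0,2])/K[0,0]*d; y=(v-K[1,2])/K[1,1]*d
    P=np.stack([x,-y,-d],-1)
    if T is None: W=P@rot(cm['rotation']).as_matrix().T+cm['origin']
    else: W=P@T[:3,:3].T+T[:3,3]
    W[d==0]=np.nan
    return W
def wristT(s,cm):
    T=np.eye(4);T[:3,:3]=rot(s['ee_rot']).as_matrix();T[:3,3]=s['position']
    return T@cm['tool_from_camera']
E
python3 - <<'E'
from h import *
for n in("top","side"):
    cm=cams.camera_model(n); W=cloud(np.load(f'pics/{n}0.npy'),cm)
    print(n)
    def reg(name,u0,u1,v0,v1,zl,zh):
        P=W[v0:v1,u0:u1].reshape(-1,3); P=P[(P[:,2]>zl)&(P[:,2]<zh)]
        if len(P)<3: print(name,len(P));return
        med=(np.nanmin(P[:,:2],0)+np.nanmax(P[:,:2],0))/2
        c=P[:,:2].mean(0); e,V=np.linalg.eigh(np.cov((P[:,:2]-c).T)); a=V[:,1]
        t=(P[:,:2]-c)@a
        print(name,len(P),'mean',P.mean(0).round(4),'mid',med.round(4),'ang',np.degrees(np.arctan2(a[1],a[0])).round(1),'len',np.ptp(t).round(4), 'zmax',P[:,2].max().round(4))
    if n=="top":
        reg('keyA',265,310,175,225,.1,.25); reg('keyB',255,305,240,290,.08,.25)
        reg('standA',265,310,175,225,.05,.068); reg('standB',255,305,240,290,.05,.068)
        reg('lid',365,485,180,300,.12,.145)
        reg('floor',0,640,100,380,-.02,.02)
        for p in [(287,203),(280,265),(428,240),(285,190),(350,195),(300,330)]: print(p,W[p[1],p[0]])
    else:
        reg('keyA',285,330,200,240,.13,.25); reg('keyB',360,405,225,250,.08,.25)
        reg('lid',290,400,95,165,.12,.145)
im=cv2.imread('pics/top0.png'); 
c=np.hstack([cv2.resize(im[170:300,250:315],None,fx=4,fy=4,interpolation=2),cv2.resize(im[175:305,365:490],None,fx=4,fy=4,interpolation=2)]); print(c.shape); cv2.imwrite('pics/crop0.png',c[:,:800])
E
```

```text
top
keyA 189 mean [0.6029 0.2544 0.1733] mid [0.604  0.2543] ang 158.4 len 0.0841 zmax 0.1827
keyB 171 mean [0.4178 0.2687 0.1156] mid [0.4175 0.2693] ang -170.2 len 0.083 zmax 0.1229
standA 437 mean [0.6027 0.253  0.0589] mid [0.6039 0.2556] ang 69.3 len 0.0914 zmax 0.0645
standB 466 mean [0.4172 0.2688 0.0589] mid [0.417  0.2694] ang 100.5 len 0.1007 zmax 0.0665
lid 7828 mean [ 0.5014 -0.1435  0.1289] mid [ 0.5022 -0.1443] ang 166.4 len 0.2611 zmax 0.1363
floor 110987 mean [ 4.881e-01  2.340e-02 -4.000e-04] mid [0.5086 0.1932] ang 97.0 len 1.9427 zmax 0.02
(287, 203) [0.59869449 0.250086   0.0879194 ]
(280, 265) [0.42065018 0.26407012 0.08585728]
(428, 240) [ 0.50210941 -0.17181721  0.04753418]
(285, 190) [0.62606906 0.24906565 0.18023713]
(350, 195) [0.63011511 0.06509488 0.05738531]
(300, 330) [ 0.21988094  0.20450225 -0.00118372]
side
keyA 351 mean [0.6024 0.2574 0.1707] mid [0.6027 0.2533] ang 158.7 len 0.0849 zmax 0.1822
keyB 321 mean [0.4175 0.2709 0.1128] mid [0.4162 0.2685] ang -170.7 len 0.084 zmax 0.1225
lid 3973 mean [ 0.5026 -0.1316  0.1312] mid [ 0.5023 -0.1441] ang 163.6 len 0.2715 zmax 0.1372
(520, 760, 3)
```

View pics/crop0.png

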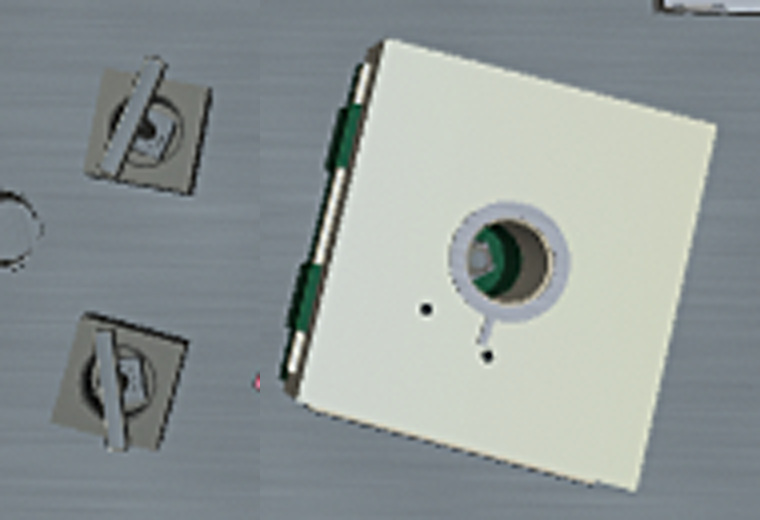

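The key at (287,202) is the long one: its top is at 0.178 m against 0.12 m for the other, and it's grey in a grey stand. Before grasping it, I'll look down the well with the wrist camera to find the well's axis and the stem's angle.

```bash
cat >> h.py <<'E'
def down(yaw_y):  # tool z down, tool y at yaw (deg)
    a=np.radians(yaw_y); y=np.array([np.cos(a),np.sin(a),0]); z=np.array([0,0,-1.]); x=np.cross(y,z)
    return R.from_matrix(np.stack([x,y,z],1))
def delta(p,yaw,s=None):
    s=s or telemetry.get_state(); Rc=rot(s['ee_rot']); T=down(yaw)
    d=Rc.inv().apply(np.array(p)-s['position'])*1000; r=(Rc.inv()*T).as_rotvec(degrees=True)
    print('shift mm',d.round(1),'turn',r.round(2)); return d,r
def yaw(s): m=rot(s['ee_rot']).as_matrix(); return np.degrees(np.arctan2(m[1,1],m[0,1])), np.degrees(np.arccos(-m[2,2]))
E
python3 - <<'E'
from h import *
print(yaw(telemetry.get_state()))
W=cloud(np.load('pics/top0.npy'),cams.camera_model('top'))
m=(W[...,2]>.122)&(W[...,2]<.138); m[:180]=0;m[300:]=0;m[:,:365]=0;m[:,490:]=0
P=W[m][:,:2].astype(np.float32); print(cv2.minAreaRect(P))
# tool y yaw 29.7 -> tool x dir
Rx=down(30).as_matrix()[:,0]; print(Rx)
delta(np.array([.502,-.144,.19])-.077*Rx,30)
E
```

```text
(np.float64(72.1903891383252), np.float64(0.0956088354323473))
((0.5029800534248352, -0.1448223739862442), (0.24203592538833618, 0.2607562243938446), 76.73184967041016)
[-0.5        0.8660254  0.       ]
shift mm [-579.1 -609.7   41.4] turn [-9.000e-02  2.000e-02  4.219e+01]
```

servo_tool(steps=[[-35,-36,-5,0,0,2],[-70,-72,-10,0,0,5],[-105,-110,-10,0,0,8],[-140,-147,-10,0,0,11],[-175,-184,-10,0,0,14],[-210,-221,-10,0,0,17],[-245,-258,-10,0,0,20],[-280,-295,-10,0,0,23]], hand=0, grip_force=60)

```text
clock: 0.9
position: [0.3492, 0.1856, 0.2412]
ee_rot: [0.0, 0.349, 0.937, 0.0]
contact_force: [1.1, 0.7, -0.7]
width: 0.0853
```

```bash
python3 - <<'E'
from h import *
s=telemetry.get_state();print(s['clock'],s['position'],yaw(s),s['qpos'].round(2))
Rx=down(30).as_matrix()[:,0]
delta(np.array([.502,-.144,.19])-.077*Rx,30)
E
```

```text
0.9 [0.34921962 0.18561471 0.24122145] (np.float64(49.09614716730703), np.float64(0.018809838870940433)) [ 0.31 -0.01  1.82  0.    1.33 -0.54]
shift mm [-404.1 -174.3   51.2] turn [ 0.02  0.   19.1 ]
```

servo_tool(steps=[[-45,-20,2,0,0,3],[-90,-39,6,0,0,6],[-135,-58,12,0,0,9],[-180,-78,18,0,0,12],[-225,-97,26,0,0,14],[-270,-117,34,0,0,16],[-315,-136,42,0,0,18],[-360,-156,50,0,0,19]])

```text
clock: 1.7
position: [0.52, -0.1677, 0.1906]
ee_rot: [-0.0, 0.499, 0.866, 0.0]
contact_force: [0.5, 1.1, 1.0]
width: 0.0852
```

servo_tool(steps=[[-35,-14,2,0,0,0],[-44,-18,2,0,0,0],[-44,-18,2,0,0,0],[-44,-18,2,0,0,0]])

```text
clock: 2.1
position: [0.5256, -0.2117, 0.1891]
ee_rot: [-0.001, 0.499, 0.867, 0.0]
contact_force: [0.4, 1.3, 0.4]
width: 0.0858
```

```bash
python3 - <<'E'
from h import *
s=telemetry.get_state();print(s['clock'],s['position'],yaw(s),s['qpos'].round(2))
im,d=cams.get_image('wrist'); cv2.imwrite('pics/w1.png',im[:,:,::-1]); np.savez('pics/w1.npz',d=d,p=s['position'],q=s['ee_rot'])
E
```

```text
2.1 [ 0.52557269 -0.21168008  0.18905243] (np.float64(30.192022194497913), np.float64(0.11212781829851783)) [-0.51  0.29  1.59  0.    1.26 -1.03]
```

View pics/w1.png

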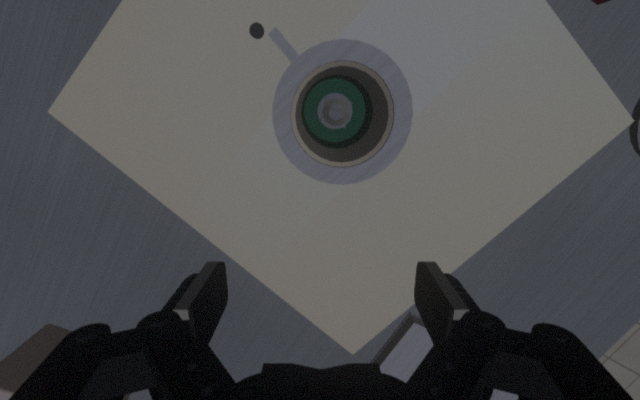

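The well's mouth is at (343,112) and the stem inside at about (336,110). I'll enlarge that with more contrast and fit the well's rim.

```bash
python3 - <<'E'
from h import *
z=np.load('pics/w1.npz'); s={'position':z['p'],'ee_rot':z['q']}; cm=cams.camera_model('wrist'); T=wristT(s,cm); d=z['d']
W=cloud(d,cm,T); print('cam',T[:3,3])
im=cv2.imread('pics/w1.png')
c=im[72:152,296:392].astype(float); c=np.clip((c-20)*3.0,0,255).astype(np.uint8)
cv2.imwrite('pics/w1c.png',cv2.resize(c,None,fx=7,fy=7,interpolation=cv2.INTER_CUBIC))
# rim from depth: pixels within region with z<0.118 => hole
m=((W[...,2]<.115)&(W[...,2]>-.1)).astype(np.uint8); m[:40]=0;m[190:]=0;m[:,:270]=0;m[:,420:]=0
n,l,st,ct=cv2.connectedComponentsWithStats(m); i=1+np.argmax(st[1:,4]); print(st[i])
cnt=max(cv2.findContours((l==i).astype(np.uint8),0,1)[0],key=len)[:,0,:].astype(float)
# project contour on plane z=.13
K=cm['camera_matrix']
def onplane(uv,zz):
    r=np.stack([(uv[:,0]-K[0,2])/K[0,0],-(uv[:,1]-K[1,2])/K[1,1],-np.ones(len(uv))],1)@T[:3,:3].T
    t=(zz-T[2,3])/r[:,2]; return T[:3,3]+r*t[:,None]
Q=onplane(cnt,.13)[:,:2].astype(np.float32); print(cv2.fitEllipse(Q), cv2.minEnclosingCircle(Q))
m=(W[...,2]>.12)&(W[...,2]<.14); print('lid z',np.median(W[...,2][m]))
# stem
st=(W[...,2]>.03)&(W[...,2]<.06); st[:72]=0;st[152:]=0;st[:,:296]=0;st[:,392:]=0
P=W[st]; print(len(P)); 
for lo,hi in((.036,.043),(.043,.046),(.046,.05)):
    p=P[(P[:,2]>lo)&(P[:,2]<hi)]; print(lo,len(p), p.mean(0) if len(p) else '')
print((W[100:122:2,322:352:3,2]*1000).round(0))
E
```

```text
cam [ 0.48676235 -0.14551925  0.3315826 ]
[ 297   68   88   91 6256]
((0.5010426044464111, -0.14644472301006317), (0.052157338708639145, 0.05231490358710289), 166.026123046875) ((0.5011629462242126, -0.14647763967514038), 0.02661851793527603)
lid z 0.12979208332806108
1469
0.036 158 [ 0.50847153 -0.14430772  0.03935808]
0.043 92 [ 0.50876295 -0.14787547  0.04452515]
0.046 436 [ 0.50351449 -0.14636715  0.04800244]
[[25. 47. 46. 49. 49. 49. 50. 47. 49. 19.]
 [23. 48. 49. 49. 50. 52. 50. 50. 48. 47.]
 [24. 48. 50. 51. 53. 52. 52. 52. 48. 47.]
 [24. 48. 50. 52. 52. 53. 53. 52. 49. 48.]
 [23. 50. 51. 52. 52. 52. 53. 53. 50. 47.]
 [25. 50. 53. 52. 53. 54. 53. 52. 49. 47.]
 [46. 49. 52. 51. 53. 53. 54. 53. 50. 46.]
 [46. 50. 53. 53. 53. 53. 52. 53. 49. 48.]
 [46. 49. 52. 53. 53. 53. 52. 53. 50. 23.]
 [47. 48. 50. 52. 52. 52. 53. 52. 48. 23.]
 [47. 46. 49. 50. 53. 52. 51. 49. 49. 19.]]
```

View pics/w1c.png

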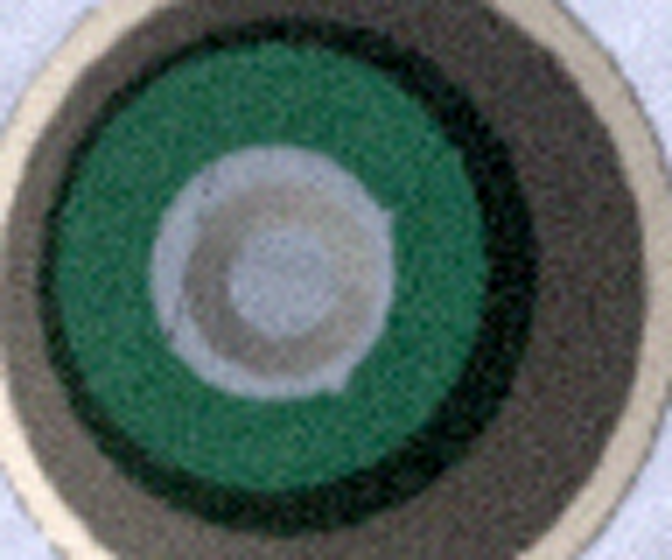

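```bash
python3 - <<'E'
from h import *
z=np.load('pics/w1.npz'); s={'position':z['p'],'ee_rot':z['q']}; cm=cams.camera_model('wrist'); T=wristT(s,cm); K=cm['camera_matrix']
def onplane(uv,zz):
    uv=np.array(uv,float)
    r=np.stack([(uv[:,0]-K[0,2])/K[0,0],-(uv[:,1]-K[1,2])/K[1,1],-np.ones(len(uv))],1)@T[:3,:3].T
    t=(zz-T[2,3])/r[:,2]; return (T[:3,3]+r*t[:,None])[:,:2]
cr=np.array([(210,188),(390,215),(345,388),(165,335)],float)
uv=cr/7+[296,72]-.43
C=onplane(uv,.041); print(C.round(4),C.mean(0))
for i in range(4):
    e=C[(i+1)%4]-C[i]; print(np.linalg.norm(e).round(4),np.degrees(np.arctan2(e[1],e[0]))%90)
tip=onplane(np.array([[282,283.]])/7+[296,72]-.43,.047);print('tip',tip)
rim=np.array([[0,0]])
# well rim via gray threshold: dark wall inside bright
im=cv2.imread('pics/w1.png',0)
# corner dot/pointer directions
pt=onplane([(272,31),(257,31),(343,112)],.13);print(pt)
E
```

```text
[[ 0.4896 -0.1417]
 [ 0.5102 -0.1333]
 [ 0.5162 -0.1537]
 [ 0.4935 -0.1595]] [ 0.50238086 -0.14705212]
0.0223 22.094239993643736
0.0213 16.507894497107046
0.0234 14.270267933526043
0.0182 12.62684915434555
tip [[ 0.50256577 -0.1468094 ]]
[[ 0.44462709 -0.12701199]
 [ 0.43738229 -0.13123167]
 [ 0.50165786 -0.14427867]]
```

The stem's edges lie at about 17° mod 90 in the world, which is roughly 60° clockwise of square. The well's axis is at about (0.502, -0.146), and the lock starts near 0.09 rad. Next I'll look at the key from above.

```bash
python3 - <<'E'
from h import *
delta([.675,.226,.27],68.6)
E
```

```text
shift mm [302.7 349.3 -80.2] turn [  0.04  -0.07 -38.36]
```

servo_tool(steps=[[25,30,-25,0,0,-2],[55,64,-50,0,0,-7],[90,104,-70,0,0,-12],[123,142,-80,0,0,-17],[156,180,-80,0,0,-22],[189,218,-80,0,0,-27],[222,256,-80,0,0,-32],[255,294,-80,0,0,-36]])

```text
clock: 2.95
position: [0.6474, 0.149, 0.2702]
ee_rot: [0.0, 0.203, 0.979, 0.0]
contact_force: [1.3, -1.2, 0.9]
width: 0.0856
```

servo_tool(steps=[[14,45,0,0,0,-3],[14,73,0,0,0,-3],[14,73,0,0,0,-3],[14,73,0,0,0,-3]])

```text
clock: 3.35
position: [0.6638, 0.2191, 0.2693]
ee_rot: [-0.0, 0.179, 0.984, -0.0]
contact_force: [-0.7, -0.7, 0.3]
width: 0.0853
```

```bash
python3 - <<'E'
from h import *
s=telemetry.get_state();print(s['clock'],s['position'],yaw(s),s['qpos'].round(2))
E
```

```text
3.35 [0.66382488 0.21914178 0.26934884] (np.float64(69.37003887599609), np.float64(0.05439090083236144)) [ 0.22  0.45  1.14 -0.    1.55 -0.99]
```

```bash
python3 - <<'E'
from h import *
s=telemetry.get_state()
im,d=cams.get_image('wrist'); cv2.imwrite('pics/w2.png',im[:,:,::-1])
cm=cams.camera_model('wrist'); T=wristT(s,cm); W=cloud(d,cm,T); print('cam',T[:3,3])
m=(W[...,2]>.165)&(W[...,2]<.19)
n,l,st,ct=cv2.connectedComponentsWithStats(m.astype(np.uint8))
for i in range(1,n):
    if st[i,4]>200:
        P=W[l==i]; print(st[i],P.mean(0).round(4),cv2.minAreaRect(P[:,:2].astype(np.float32)),np.median(P[:,2]))
# stand hole / top
m=(W[...,2]>.052)&(W[...,2]<.068)&(abs(W[...,0]-.603)<.07)&(abs(W[...,1]-.254)<.07)
P=W[m]; print(len(P),cv2.minAreaRect(P[:,:2].astype(np.float32)))
E
```

```text
cam [0.59152902 0.24606346 0.41176735]
[ 74   0  26  30 639] [0.4853 0.1201 0.1689] ((0.4840088188648224, 0.11926132440567017), (0.014525861479341984, 0.018455151468515396), 55.86030197143555) 0.16916849553929417
[ 325   48   24  124 2458] [0.601  0.2539 0.1772] ((0.603383481502533, 0.25318118929862976), (0.014132808893918991, 0.0835452750325203), 68.35893249511719) 0.17740901684848903
[ 513  174   74   94 1943] [0.7419 0.3849 0.169 ] ((0.744381844997406, 0.38470521569252014), (0.015833444893360138, 0.08396454900503159), 46.57378387451172) 0.1693349418301286
3554 ((0.6033249497413635, 0.2532396912574768), (0.08009760081768036, 0.08001800626516342), 80.8512954711914)
```

View pics/w2.png

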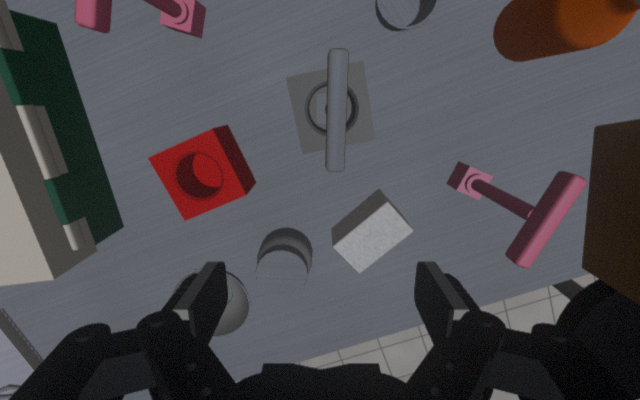

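The bar at pixel (337,110) is the grey long key. It measures 84 x 14 mm with its top at 177 mm, and it's centred in its grey stand at (0.6034, 0.2532) with the bar at 158.4°. The pink key at (545,220) and the red stand at (200,175) are the look-alikes. I'll grasp this one.

```bash
python3 - <<'E'
from h import *
delta([.6034,.2532,.149],68.4)
E
```

```text
shift mm [ 69.1  11.6 120.6] turn [-0.05 -0.02  0.88]
```

servo_tool(steps=[[35,6,5,0,0,0.9],[69,11,30,0,0,0.9],[69,11,60,0,0,0.9],[69,11,60,0,0,0.9],[69,11,60,0,0,0.9]])

```text
clock: 3.9
position: [0.6047, 0.2511, 0.21]
ee_rot: [0.0, 0.189, 0.982, -0.0]
contact_force: [-0.8, 0.6, 1.2]
width: 0.0852
```

```bash
python3 - <<'E'
from h import *
s=telemetry.get_state();print(s['clock'],s['position'],yaw(s),s['contact_force'])
delta([.6034,.2532,.149],68.4)
E
```

```text
3.9 [0.60471093 0.25113308 0.20999995] (np.float64(68.22274440824911), np.float64(0.02705489363712455)) [-0.84977045  0.57335942  1.18577421]
shift mm [ 2.   1.4 61. ] turn [-0.01  0.02 -0.18]
```

servo_tool(steps=[[2,1.4,20,0,0,-0.2],[2,1.4,40,0,0,-0.2],[2,1.4,55,0,0,-0.2],[2,1.4,61,0,0,-0.2],[2,1.4,61,0,0,-0.2],[2,1.4,61,0,0,-0.2]])

```text
clock: 4.5
position: [0.6046, 0.2542, 0.1498]
ee_rot: [0.001, 0.187, 0.982, 0.001]
contact_force: [-0.8, 0.7, -0.5]
width: 0.0854
```

servo_tool(steps=[[0,0,0,0,0,0],[0,0,0,0,0,0],[0,0,0,0,0,0],[0,0,0,0,0,0],[0,0,0,0,0,0],[0,0,0,0,0,0],[0,0,0,0,0,0],[0,0,0,0,0,0]], hand=255, grip_force=70)

```text
clock: 5.3
position: [0.6033, 0.2542, 0.1486]
ee_rot: [0.0, 0.187, 0.982, -0.0]
contact_force: [-0.3, -0.3, 2.1]
width: 0.0131
```

```bash
python3 - <<'E'
from h import *
s=telemetry.get_state();print(s['clock'],s['position'],yaw(s),s['contact_force'],s['moment'],s['width'])
E
```

```text
5.3 [0.60331796 0.25419367 0.14859402] (np.float64(68.4954933929262), np.float64(0.014056677475878573)) [-0.29456294 -0.2656127   2.05170149] [-0.14187545  0.13123379 -0.0221976 ] 0.013052850986985122
```

servo_tool(steps=[[0,0,-5,0,0,0],[0,0,-15,0,0,0],[0,0,-35,0,0,0],[0,0,-60,0,0,0],[0,0,-90,0,0,0],[0,0,-120,0,0,0],[0,0,-150,0,0,0],[0,0,-160,0,0,0]])

```text
clock: 6.1
position: [0.6045, 0.2548, 0.3121]
ee_rot: [0.003, 0.187, 0.982, 0.002]
contact_force: [0.5, 0.6, -4.2]
width: 0.013
```

```bash
python3 - <<'E'
from h import *
s=telemetry.get_state();print(s['clock'],s['position'],yaw(s),s['contact_force'],s['moment'],s['width'])
im,d=cams.get_image('wrist'); cv2.imwrite('pics/w3.png',im[:,:,::-1])
im,d=cams.get_image('side'); cv2.imwrite('pics/s3.png',im[100:330,200:500,::-1].repeat(2,0).repeat(2,1))
W=cloud(d,cams.camera_model('side'))
p=s['position']
m=(abs(W[...,0]-p[0])<.06)&(abs(W[...,1]-p[1])<.06)&(W[...,2]>.12)&(W[...,2]<.35)
P=W[m]
for a in np.arange(.13,.35,.01):
    q=P[(P[:,2]>a)&(P[:,2]<a+.01)]; 
    if len(q): print(a.round(2),len(q),q.mean(0).round(4))
delta([.502,-.146,.309],17)
E
```

```text
6.1 [0.6044636  0.25484732 0.31205109] (np.float64(68.50169464006545), np.float64(0.35198237900272933)) [ 0.52880551  0.6102613  -4.24444275] [ 0.00781369 -0.10102165 -0.00742448] 0.012967756535887545
0.17 38 [0.605  0.2656 0.176 ]
0.18 54 [0.6043 0.2654 0.185 ]
0.19 55 [0.6035 0.2652 0.1951]
0.2 111 [0.6045 0.2609 0.2056]
0.21 53 [0.6052 0.2585 0.2132]
0.22 15 [0.6046 0.2596 0.2242]
0.23 20 [0.6043 0.2596 0.2341]
0.24 20 [0.6045 0.2592 0.2445]
0.25 24 [0.6047 0.2593 0.2553]
0.26 22 [0.6045 0.2593 0.2655]
0.27 23 [0.6038 0.259  0.2755]
0.28 22 [0.6044 0.2594 0.2853]
0.29 19 [0.6045 0.2596 0.295 ]
0.3 13 [0.6045 0.2599 0.3032]
0.31 9 [0.6045 0.2682 0.3158]
0.32 85 [0.6038 0.2658 0.3262]
0.33 120 [0.5957 0.2683 0.3349]
0.34 126 [0.5883 0.2636 0.3432]
shift mm [-5.200e+01 -4.101e+02  1.000e-01] turn [ 0.18  0.08 51.5 ]
```

View pics/s3.png

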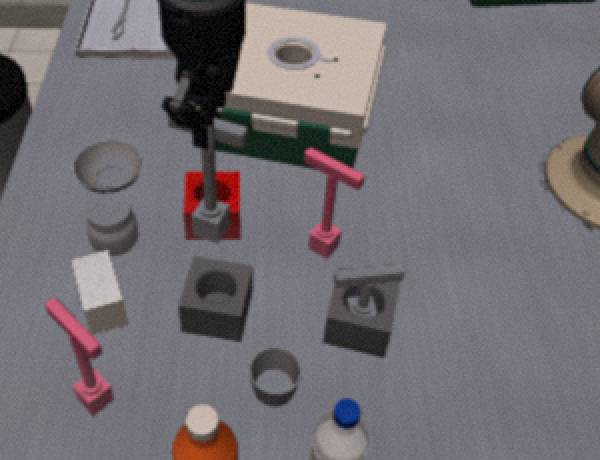

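View pics/w3.png

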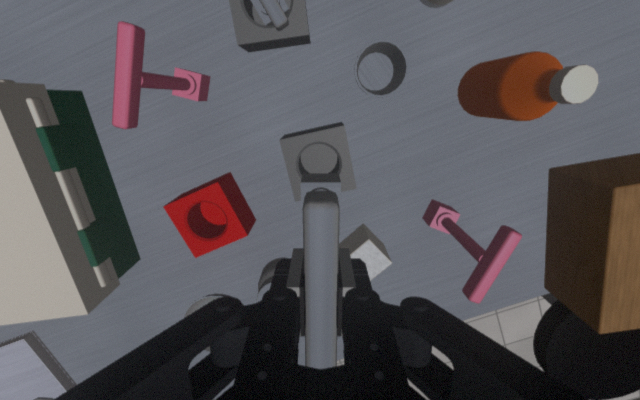

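The key hangs straight, with its shaft vertical and its mouth at about 0.171 m. I'll carry it to above the well.

servo_tool(steps=[[-3,-25,0,0,0,3],[-8,-65,0,0,0,9],[-13,-110,0,0,0,16],[-19,-155,0,0,0,23],[-25,-200,0,0,0,30],[-31,-245,0,0,0,36],[-37,-290,0,0,0,42],[-42,-330,0,0,0,47]])

```text
clock: 7.0
position: [0.5194, -0.0698, 0.3059]
ee_rot: [-0.002, 0.565, 0.825, -0.001]
contact_force: [1.1, -0.2, -4.6]
width: 0.0133
```

```bash
python3 - <<'E'
from h import *
s=telemetry.get_state();print(s['clock'],s['position'],yaw(s),s['contact_force'])
delta([.502,-.146,.305],17)
E
```

```text
7.0 [ 0.51940646 -0.0697921   0.3058906 ] (np.float64(21.249688634862146), np.float64(0.2429182808970395)) [ 1.08117756 -0.16542405 -4.58194413]
shift mm [-64.7 -43.8   0.9] turn [-0.21 -0.11  4.25]
```

servo_tool(steps=[[-25,-17,0,0,0,2],[-50,-34,0,0,0,4],[-65,-44,0,0,0,4.3],[-65,-44,0,0,0,4.3],[-65,-44,0,0,0,4.3],[-65,-44,0,0,0,4.3]])

```text
clock: 7.6
position: [0.5039, -0.1437, 0.3071]
ee_rot: [-0.001, 0.593, 0.805, 0.0]
contact_force: [-0.2, 0.8, -5.5]
width: 0.0127
```

```bash
python3 - <<'E'
from h import *
for i in range(1):
    s=telemetry.get_state();print(s['clock'],s['position'],yaw(s),s['contact_force'],s['moment'],s['qpos'].round(2))
im,d=cams.get_image('wrist'); cv2.imwrite('pics/w4.png',im[:,:,::-1])
im,d=cams.get_image('top'); cv2.imwrite('pics/t4.png',cv2.resize(im[180:300,365:495,::-1],None,fx=5,fy=5,interpolation=2))
im,d=cams.get_image('side'); cv2.imwrite('pics/s4.png',cv2.resize(im[60:190,280:410,::-1],None,fx=4,fy=4,interpolation=2))
W=cloud(d,cams.camera_model('side'))
p=s['position']
m=(abs(W[...,0]-p[0])<.03)&(abs(W[...,1]-p[1])<.03)&(W[...,2]>.12)&(W[...,2]<.35)
P=W[m]
for a in np.arange(.13,.32,.02):
    q=P[(P[:,2]>a)&(P[:,2]<a+.02)]; 
    if len(q): print(a.round(2),len(q),q.mean(0).round(4))
s=telemetry.get_state();print(s['position'])
delta([.502,-.146,.265],17)
E
```

```text
7.6 [ 0.50388894 -0.14373516  0.30710243] (np.float64(17.229007208457567), np.float64(0.1483315047042904)) [-0.20698514  0.78423748 -5.50632047] [-0.08074482 -0.02198045 -0.00731272] [-0.41  0.17  1.47  0.    1.51 -0.71]
0.13 60 [ 0.5028 -0.1404  0.1329]
0.15 4 [ 0.5144 -0.1343  0.1694]
0.17 79 [ 0.5035 -0.1328  0.1801]
0.19 100 [ 0.5048 -0.1361  0.201 ]
0.21 32 [ 0.5044 -0.1395  0.2196]
0.23 25 [ 0.505  -0.1389  0.2396]
0.25 32 [ 0.5041 -0.14    0.2599]
0.27 31 [ 0.5051 -0.1401  0.2799]
0.29 28 [ 0.5053 -0.1395  0.2986]
0.31 49 [ 0.5106 -0.133   0.322 ]
[ 0.50428696 -0.14379218  0.30794652]
shift mm [-1.5 -2.8 42.9] turn [-0.02 -0.04  0.27]
```

View pics/w4.png

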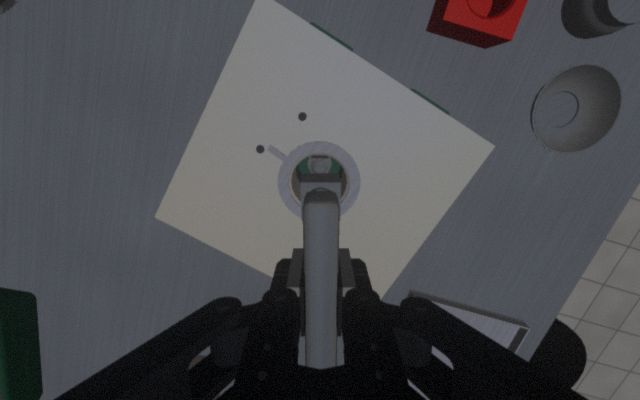

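View pics/s4.png

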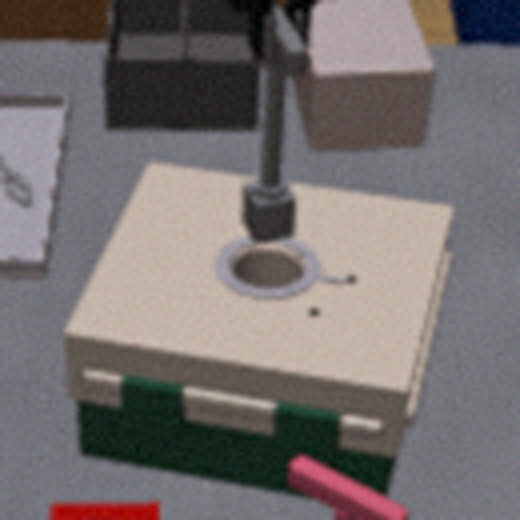

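The key hangs centred over the well at (319,181). I'll lower it to just above the stem and watch the force.

servo_tool(steps=[[-1.4,-1.6,10,0,0,0.2],[-1.4,-1.6,25,0,0,0.2],[-1.4,-1.6,40,0,0,0.2],[-1.4,-1.6,45,0,0,0.2],[-1.4,-1.6,45,0,0,0.2]])

```text
clock: 8.25
position: [0.5025, -0.1461, 0.2621]
ee_rot: [-0.001, 0.595, 0.804, -0.0]
contact_force: [-0.4, -0.5, -5.2]
width: 0.0128
```

```bash
python3 - <<'E'
from h import *
s=telemetry.get_state();print(s['clock'],s['position'],yaw(s),s['contact_force'],s['moment'])
im,d=cams.get_image('wrist'); cv2.imwrite('pics/w5.png',cv2.resize(im[100:250,240:400,::-1],None,fx=4,fy=4,interpolation=2))
im,d=cams.get_image('side'); cv2.imwrite('pics/s5.png',cv2.resize(im[60:190,280:410,::-1],None,fx=4,fy=4,interpolation=2))
E
```

```text
8.25 [ 0.50250737 -0.14607881  0.26214253] (np.float64(17.010377556300313), np.float64(0.13910316896996056)) [-0.4406206  -0.45353943 -5.15704469] [-0.01107392 -0.00619742 -0.03715706]
```

View pics/w5.png

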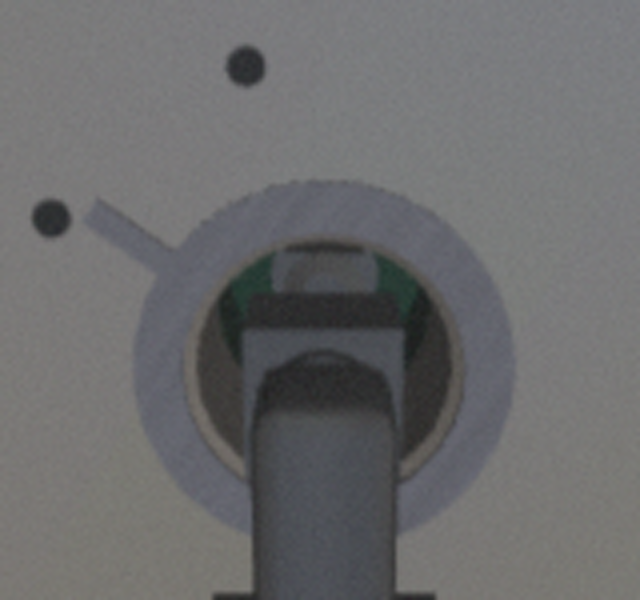

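View pics/s5.png

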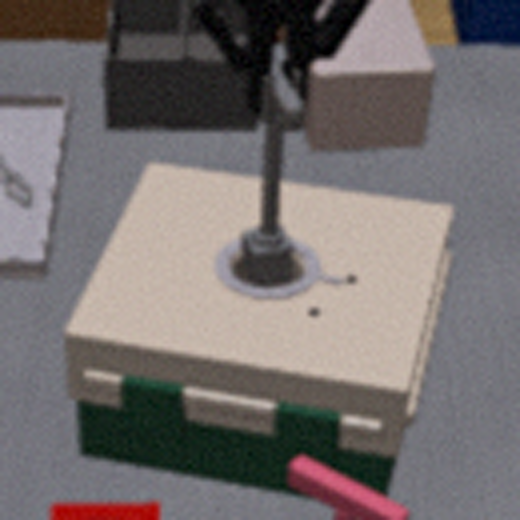

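The head is going into the well centred, and the stem's edge at (325,252) in the crop looks parallel to the socket. I'll keep lowering.

servo_tool(steps=[[0,0,15,0,0,0],[0,0,30,0,0,0],[0,0,45,0,0,0],[0,0,55,0,0,0],[0,0,60,0,0,0],[0,0,60,0,0,0]])

```text
clock: 8.95
position: [0.5031, -0.1465, 0.2032]
ee_rot: [-0.0, 0.595, 0.804, -0.0]
contact_force: [-0.3, -0.6, -4.9]
width: 0.0131
```

```bash
cat > st.py <<'E'
from h import *
s=telemetry.get_state();print(s['clock'],s['position'].round(4),np.round(yaw(s),2),'F',s['contact_force'].round(1),'M',s['moment'].round(3),'mouth~',round(s['position'][2]-.141,4),'q6',s['qpos'][5].round(2))
E
python3 st.py
```

```text
8.95 [ 0.5031 -0.1465  0.2032] [16.99  0.02] F [-0.3 -0.6 -4.9] M [-0.005  0.039  0.015] mouth~ 0.0622 q6 -0.71
```

Mouth is at about 62 mm. Now small downward steps.

servo_tool(steps=[[0,0,3,0,0,0],[0,0,6,0,0,0],[0,0,9,0,0,0],[0,0,11,0,0,0],[0,0,13,0,0,0],[0,0,13,0,0,0]])

```text
clock: 9.55
position: [0.503, -0.1464, 0.19]
ee_rot: [-0.0, 0.595, 0.804, -0.0]
contact_force: [0.8, -0.3, -4.3]
width: 0.0129
```

```bash
python3 st.py
```

```text
9.55 [ 0.503  -0.1464  0.19  ] [16.99  0.04] F [ 0.8 -0.3 -4.3] M [0.004 0.066 0.052] mouth~ 0.049 q6 -0.71
```

servo_tool(steps=[[0,0,1,0,0,0],[0,0,2,0,0,0],[0,0,3,0,0,0],[0,0,4,0,0,0],[0,0,4,0,0,0]])

```text
clock: 10.05
position: [0.503, -0.1464, 0.1861]
ee_rot: [-0.0, 0.595, 0.804, 0.0]
contact_force: [0.6, -0.0, -5.2]
width: 0.0124
```

```bash
python3 st.py
```

```text
10.05 [ 0.503  -0.1464  0.1861] [16.99  0.02] F [ 0.6 -0.  -5.2] M [-0.009  0.013  0.028] mouth~ 0.0451 q6 -0.71
```

servo_tool(steps=[[0,0,1,0,0,0],[0,0,2,0,0,0],[0,0,2,0,0,0]])

```text
clock: 10.35
position: [0.5031, -0.1465, 0.1841]
ee_rot: [-0.0, 0.595, 0.804, 0.0]
contact_force: [-0.2, -0.2, -5.8]
width: 0.0131
```

```bash
python3 st.py
```

```text
10.35 [ 0.5031 -0.1465  0.1841] [16.99  0.02] F [-0.2 -0.2 -5.8] M [ 0.076  0.046 -0.01 ] mouth~ 0.0431 q6 -0.71
```

servo_tool(steps=[[0,0,1,0,0,0],[0,0,2,0,0,0],[0,0,3,0,0,0],[0,0,3,0,0,0]])

```text
clock: 10.75
position: [0.503, -0.1465, 0.1811]
ee_rot: [-0.0, 0.595, 0.804, 0.0]
contact_force: [-0.2, 0.0, -5.0]
width: 0.0124
```

```bash
python3 st.py
```

```text
10.75 [ 0.503  -0.1465  0.1811] [16.99  0.02] F [-0.2  0.  -5. ] M [0.017 0.015 0.034] mouth~ 0.0401 q6 -0.71
```

servo_tool(steps=[[0,0,1,0,0,0],[0,0,2,0,0,0],[0,0,3,0,0,0],[0,0,3,0,0,0]])

```text
clock: 11.15
position: [0.503, -0.1465, 0.1781]
ee_rot: [-0.0, 0.595, 0.804, 0.0]
contact_force: [-0.7, 0.1, -4.5]
width: 0.0129
```

```bash
python3 st.py
```

```text
11.15 [ 0.503  -0.1465  0.1781] [16.99  0.02] F [-0.7  0.1 -4.5] M [ 0.104 -0.039  0.009] mouth~ 0.0371 q6 -0.71
```

servo_tool(steps=[[0,0,1,0,0,0],[0,0,2,0,0,0],[0,0,3,0,0,0],[0,0,4,0,0,0],[0,0,5,0,0,0],[0,0,5,0,0,0]])

```text
clock: 11.75
position: [0.5031, -0.1465, 0.1731]
ee_rot: [-0.0, 0.595, 0.804, 0.0]
contact_force: [0.6, 0.2, -5.7]
width: 0.013
```

```bash
python3 st.py
```

```text
11.75 [ 0.5031 -0.1465  0.1731] [16.99  0.02] F [ 0.6  0.2 -5.7] M [-0.007  0.081  0.028] mouth~ 0.0321 q6 -0.71
```

It's down to about 32 mm with no resistance, so it's seated. Now a gentle clockwise turn while I watch torque and pointer.

servo_tool(steps=[[0,0,0,0,0,2],[0,0,0,0,0,4],[0,0,0,0,0,6],[0,0,0,0,0,8],[0,0,0,0,0,10],[0,0,0,0,0,12],[0,0,0,0,0,12]])

```text
clock: 12.45
position: [0.503, -0.1464, 0.1732]
ee_rot: [-0.0, 0.675, 0.737, -0.0]
contact_force: [-0.6, 0.3, -5.3]
width: 0.0128
```

```bash
python3 st.py; python3 - <<'E'
from h import *
im,d=cams.get_image('wrist'); cv2.imwrite('pics/w6.png',cv2.resize(im[50:250,200:440,::-1],None,fx=3,fy=3,interpolation=2))
E
```

```text
12.45 [ 0.503  -0.1464  0.1732] [5.03 0.03] F [-0.6  0.3 -5.3] M [0.122 0.056 0.162] mouth~ 0.0322 q6 -0.5
```

View pics/w6.png

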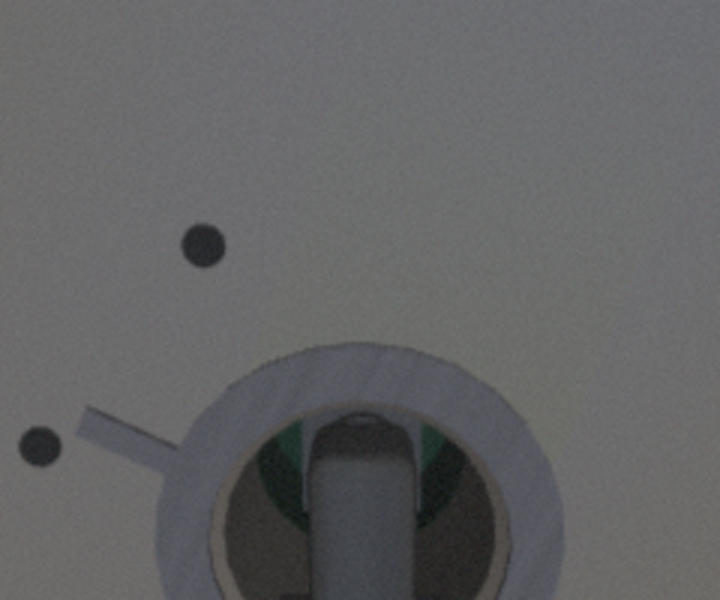

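The moment is building (0.16 N m) and the pointer at (85,420) is still near the open dot, so I'm taking up the play. I'll keep turning.

servo_tool(steps=[[0,0,0,0,0,2],[0,0,0,0,0,4],[0,0,0,0,0,6],[0,0,0,0,0,8],[0,0,0,0,0,10],[0,0,0,0,0,12],[0,0,0,0,0,14],[0,0,0,0,0,15]])

```text
clock: 13.3
position: [0.503, -0.1464, 0.1732]
ee_rot: [-0.0, 0.766, 0.643, -0.0]
contact_force: [0.4, -0.3, -5.4]
width: 0.0133
```

```bash
python3 st.py; python3 - <<'E'
from h import *
im,d=cams.get_image('wrist'); cv2.imwrite('pics/w7.png',cv2.resize(im[50:250,200:440,::-1],None,fx=3,fy=3,interpolation=2))
E
```

```text
13.3 [ 0.503  -0.1464  0.1732] [-10.     0.02] F [ 0.4 -0.3 -5.4] M [0.123 0.075 0.202] mouth~ 0.0322 q6 -0.24
```

View pics/w7.png

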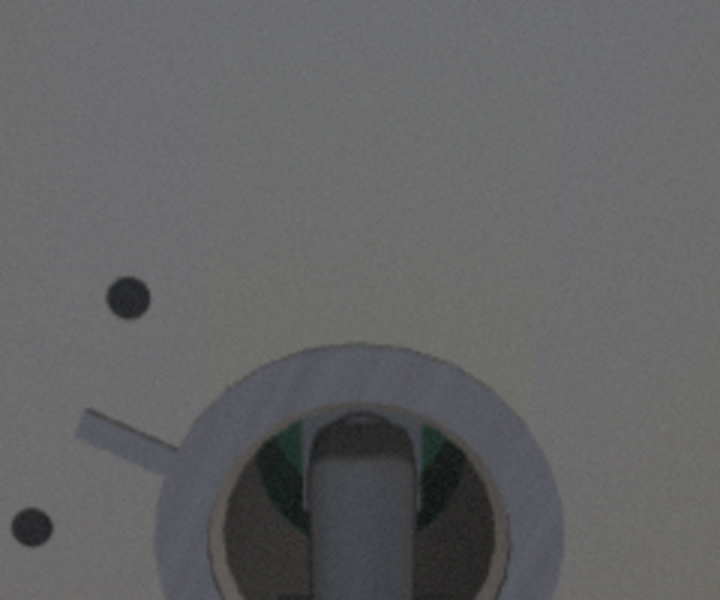

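The ring now turns with the key, and the pointer is about 24° from the locked dot at (128,298). Continuing.

servo_tool(steps=[[0,0,0,0,0,3],[0,0,0,0,0,6],[0,0,0,0,0,9],[0,0,0,0,0,12],[0,0,0,0,0,14],[0,0,0,0,0,16],[0,0,0,0,0,18],[0,0,0,0,0,20]])

```text
clock: 14.15
position: [0.5031, -0.1465, 0.1733]
ee_rot: [-0.0, 0.866, 0.5, -0.0]
contact_force: [-1.0, -0.0, -4.5]
width: 0.0125
```

```bash
python3 st.py
```

```text
14.15 [ 0.5031 -0.1465  0.1733] [-3.003e+01  1.000e-02] F [-1.  -0.  -4.5] M [0.091 0.072 0.258] mouth~ 0.0323 q6 0.11
```

servo_tool(steps=[[0,0,0,0,0,1],[0,0,0,0,0,2],[0,0,0,0,0,3],[0,0,0,0,0,4],[0,0,0,0,0,4]])

```text
clock: 14.65
position: [0.5031, -0.1465, 0.1732]
ee_rot: [-0.0, 0.883, 0.469, -0.0]
contact_force: [0.3, 0.2, -5.4]
width: 0.0129
```

```bash
python3 st.py
```

```text
14.65 [ 0.5031 -0.1465  0.1732] [-34.01   0.  ] F [ 0.3  0.2 -5.4] M [0.066 0.05  0.296] mouth~ 0.0322 q6 0.18
```

servo_tool(steps=[[0,0,0,0,0,1],[0,0,0,0,0,2],[0,0,0,0,0,2]])

```text
clock: 14.95
position: [0.5031, -0.1465, 0.1733]
ee_rot: [-0.0, 0.891, 0.454, -0.0]
contact_force: [-0.1, 0.2, -5.7]
width: 0.0127
```

```bash
python3 st.py; python3 - <<'E'
from h import *
im,d=cams.get_image('wrist'); cv2.imwrite('pics/w8.png',cv2.resize(im[50:250,200:440,::-1],None,fx=3,fy=3,interpolation=2))
E
```

```text
14.95 [ 0.5031 -0.1465  0.1733] [-36.02   0.  ] F [-0.1  0.2 -5.7] M [0.077 0.041 0.383] mouth~ 0.0323 q6 0.21
```

View pics/w8.png

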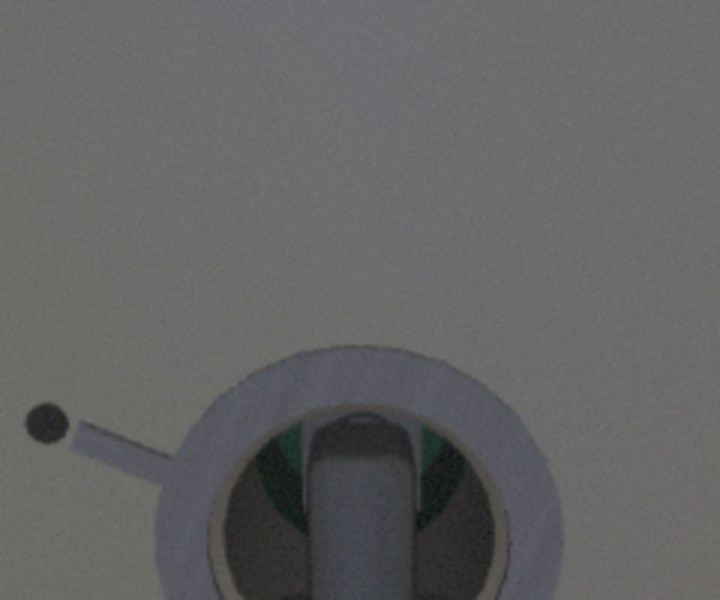

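The pointer is at the locked dot and torque has climbed to 0.38 N m, so the lock is against its stop. I'll nudge 3° more to be sure, then turn back within the play to unload.

servo_tool(steps=[[0,0,0,0,0,1],[0,0,0,0,0,2],[0,0,0,0,0,3],[0,0,0,0,0,3]])

```text
clock: 15.4
position: [0.5031, -0.1465, 0.1733]
ee_rot: [-0.0, 0.903, 0.43, 0.0]
contact_force: [-0.1, 0.1, -5.8]
width: 0.0133
```

```bash
python3 st.py
```

```text
15.4 [ 0.5031 -0.1465  0.1733] [-3.904e+01  1.000e-02] F [-0.1  0.1 -5.8] M [0.089 0.033 0.431] mouth~ 0.0323 q6 0.27
```

servo_tool(steps=[[0,0,0,0,0,-1],[0,0,0,0,0,-3],[0,0,0,0,0,-5],[0,0,0,0,0,-7],[0,0,0,0,0,-7]])

```text
clock: 15.9
position: [0.5034, -0.1466, 0.1735]
ee_rot: [0.0, 0.875, 0.485, 0.0]
contact_force: [0.8, 1.1, -5.0]
width: 0.0129
```

```bash
python3 st.py
```

```text
15.9 [ 0.5034 -0.1466  0.1735] [-32.04   0.05] F [ 0.8  1.1 -5. ] M [0.019 0.039 0.017] mouth~ 0.0325 q6 0.14
```

Fully unloaded after the stop showed 0.43 N m. Lifting out.

servo_tool(steps=[[0,0,-3,0,0,0],[0,0,-6,0,0,0],[0,0,-9,0,0,0],[0,0,-13,0,0,0],[0,0,-18,0,0,0],[0,0,-24,0,0,0]])

```text
clock: 16.5
position: [0.5031, -0.1465, 0.1977]
ee_rot: [-0.0, 0.875, 0.485, 0.0]
contact_force: [-0.5, 0.8, -6.0]
width: 0.0127
```

```bash
python3 st.py
```

```text
16.5 [ 0.5031 -0.1465  0.1977] [-3.201e+01  1.000e-02] F [-0.5  0.8 -6. ] M [-0.019  0.007  0.03 ] mouth~ 0.0567 q6 0.14
```

servo_tool(steps=[[0,0,-15,0,0,0],[0,0,-35,0,0,0],[0,0,-55,0,0,0],[0,0,-75,0,0,0],[0,0,-95,0,0,0],[0,0,-112,0,0,0],[0,0,-115,0,0,0],[0,0,-115,0,0,0]])

```text
clock: 17.3
position: [0.5033, -0.1466, 0.3128]
ee_rot: [0.0, 0.875, 0.485, 0.0]
contact_force: [0.4, 0.1, -4.9]
width: 0.0127
```

```bash
python3 st.py; python3 - <<'E'
from h import *
im,d=cams.get_image('side'); cv2.imwrite('pics/s9.png',cv2.resize(im[60:190,280:410,::-1],None,fx=4,fy=4,interpolation=2))
delta([.6033,.2540,.312],68.5); delta([.6033,.2540,.312],30)
E
```

```text
17.3 [ 0.5033 -0.1466  0.3128] [-32.01   0.07] F [ 0.4  0.1 -4.9] M [-0.045  0.005  0.041] mouth~ 0.1718 q6 0.14
shift mm [ 3.928e+02 -1.270e+02 -1.000e-01] turn [-4.0000e-02 -4.0000e-02 -1.0051e+02]
shift mm [ 3.928e+02 -1.270e+02 -1.000e-01] turn [-4.000e-02 -2.000e-02 -6.201e+01]
```

View pics/s9.png

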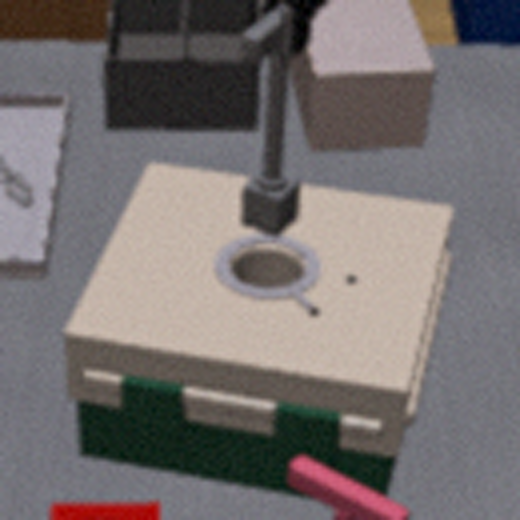

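The pointer at (312,310) is on the locked dot. Back to the stand at the yaw I grasped with, so any grasp offset cancels out.

servo_tool(steps=[[15,-5,0,0,0,-5],[45,-14,0,0,0,-12],[80,-26,0,0,0,-19],[120,-39,0,0,0,-26],[160,-52,0,0,0,-33],[200,-65,0,0,0,-40],[240,-78,0,0,0,-47],[280,-91,0,0,0,-54]])

```text
clock: 18.15
position: [0.5739, 0.1408, 0.3106]
ee_rot: [-0.001, 0.557, 0.83, -0.001]
contact_force: [0.4, -0.8, -4.4]
width: 0.013
```

```bash
python3 st.py; python3 -c "
from h import *
delta([.6033,.2540,.312],68.5)"
```

```text
18.15 [0.5739 0.1408 0.3106] [22.28  0.16] F [ 0.4 -0.8 -4.4] M [-0.052 -0.083  0.049] mouth~ 0.1696 q6 -0.27
shift mm [93.6 70.1 -1.5] turn [ -0.13  -0.09 -46.22]
```

servo_tool(steps=[[25,19,-1,0,0,-7],[50,37,-1,0,0,-14],[70,53,-1,0,0,-21],[85,64,-1,0,0,-28],[93,70,-1,0,0,-35],[93,70,-1,0,0,-42],[93,70,-1,0,0,-46],[93,70,-1,0,0,-46]])

```text
clock: 18.95
position: [0.6039, 0.2517, 0.3113]
ee_rot: [-0.002, 0.191, 0.982, -0.001]
contact_force: [-0.1, 0.7, -5.0]
width: 0.0129
```

servo_tool(steps=[[0,0,0,0,0,0],[0,0,0,0,0,0]])

```text
clock: 19.15
position: [0.6043, 0.2514, 0.3126]
ee_rot: [-0.001, 0.191, 0.982, -0.0]
contact_force: [0.5, -0.4, -5.8]
width: 0.0128
```

```bash
python3 st.py; python3 -c "
from h import *
delta([.6033,.2540,.312],68.5)"
```

```text
19.15 [0.6043 0.2514 0.3126] [67.93  0.07] F [ 0.5 -0.4 -5.8] M [ 0.001 -0.007 -0.017] mouth~ 0.1716 q6 -0.9
shift mm [1.9 2.  0.6] turn [-0.04 -0.05 -0.57]
```

Now correct laterally and lower to the hole.

servo_tool(steps=[[1.9,2,10,0,0,-0.6],[1.9,2,30,0,0,-0.6],[1.9,2,55,0,0,-0.6],[1.9,2,80,0,0,-0.6],[1.9,2,95,0,0,-0.6],[1.9,2,100,0,0,-0.6],[1.9,2,100,0,0,-0.6]])

```text
clock: 19.85
position: [0.6029, 0.2541, 0.2122]
ee_rot: [-0.001, 0.186, 0.983, -0.0]
contact_force: [0.2, -0.2, -4.6]
width: 0.0128
```

```bash
python3 st.py; python3 - <<'E'
from h import *
im,d=cams.get_image('wrist'); cv2.imwrite('pics/w10.png',cv2.resize(im[50:250,200:440,::-1],None,fx=3,fy=3,interpolation=2))
im,d=cams.get_image('side'); cv2.imwrite('pics/s10.png',cv2.resize(im[180:280,250:380,::-1],None,fx=5,fy=5,interpolation=2))
E
```

```text
19.85 [0.6029 0.2541 0.2122] [68.59  0.12] F [ 0.2 -0.2 -4.6] M [-0.031  0.004 -0.064] mouth~ 0.0712 q6 -0.9
```

View pics/s10.png

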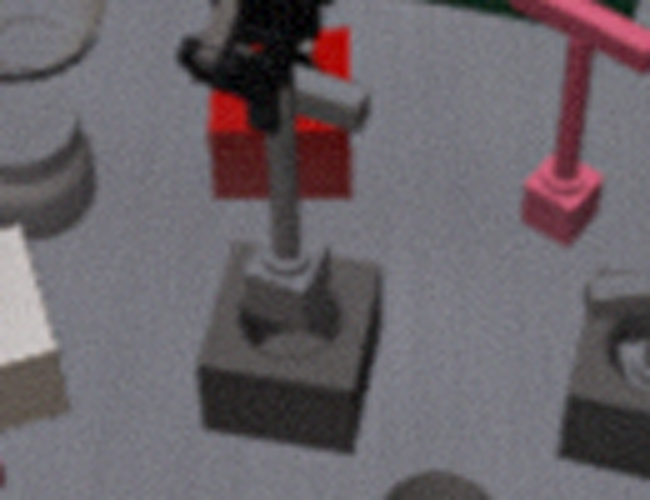

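View pics/w10.png

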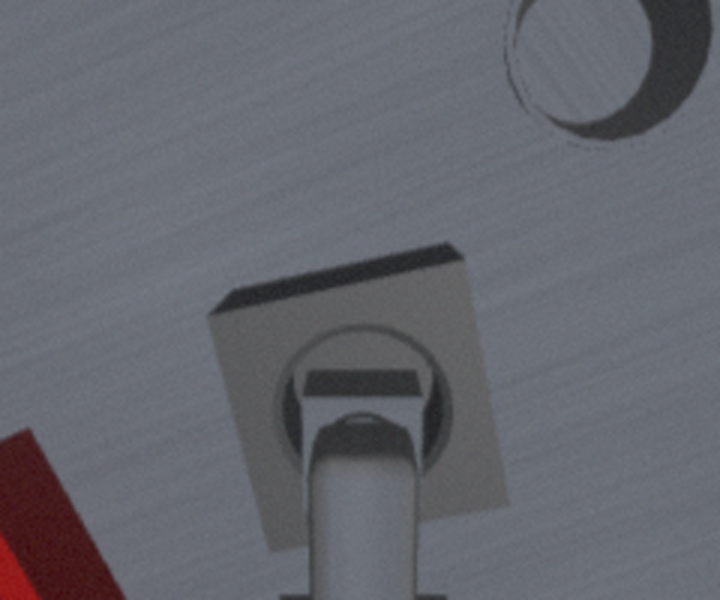

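The head at (362,400) is centred over the hole. Lowering into it, to TCP about 0.150.

servo_tool(steps=[[0,0,7,0,0,0],[0,0,14,0,0,0],[0,0,21,0,0,0],[0,0,27,0,0,0],[0,0,27,0,0,0]])

```text
clock: 20.45
position: [0.6026, 0.2539, 0.1848]
ee_rot: [-0.001, 0.186, 0.983, -0.001]
contact_force: [-0.7, -0.3, -5.7]
width: 0.0133
```

```bash
python3 st.py
```

```text
20.45 [0.6026 0.2539 0.1848] [68.59  0.16] F [-0.7 -0.3 -5.7] M [-0.014  0.053 -0.022] mouth~ 0.0438 q6 -0.9
```

servo_tool(steps=[[0,0,7,0,0,0],[0,0,14,0,0,0],[0,0,20,0,0,0],[0,0,26,0,0,0],[0,0,31,0,0,0],[0,0,33,0,0,0],[0,0,33,0,0,0]])

```text
clock: 21.15
position: [0.6033, 0.2541, 0.1528]
ee_rot: [-0.0, 0.186, 0.983, -0.0]
contact_force: [-0.3, -0.1, -5.3]
width: 0.013
```

```bash
python3 st.py
```

```text
21.15 [0.6033 0.2541 0.1528] [6.859e+01 4.000e-02] F [-0.3 -0.1 -5.3] M [-0.073  0.021 -0.   ] mouth~ 0.0118 q6 -0.9
```

servo_tool(steps=[[0,0,1,0,0,0],[0,0,2,0,0,0],[0,0,3,0,0,0],[0,0,4,0,0,0],[0,0,4,0,0,0]])

```text
clock: 21.65
position: [0.6034, 0.2542, 0.1492]
ee_rot: [-0.0, 0.186, 0.983, 0.0]
contact_force: [-0.3, -0.3, -5.2]
width: 0.013
```

```bash
python3 st.py
```

```text
21.65 [0.6034 0.2542 0.1492] [6.859e+01 1.000e-02] F [-0.3 -0.3 -5.2] M [ 0.013 -0.047  0.034] mouth~ 0.0082 q6 -0.9
```

servo_tool(steps=[[0,0,0.5,0,0,0],[0,0,1,0,0,0],[0,0,1,0,0,0]])

```text
clock: 21.95
position: [0.6036, 0.2542, 0.1486]
ee_rot: [0.0, 0.186, 0.983, 0.0]
contact_force: [-0.6, -1.0, -4.0]
width: 0.0129
```

```bash
python3 st.py
```

```text
21.95 [0.6036 0.2542 0.1486] [6.859e+01 3.000e-02] F [-0.6 -1.  -4. ] M [-0.043  0.061  0.016] mouth~ 0.0076 q6 -0.9
```

The force is starting to drop, so the key is touching the floor. Opening.

servo_tool(steps=[[0,0,0.5,0,0,0],[0,0,0.5,0,0,0],[0,0,0.5,0,0,0],[0,0,0.5,0,0,0],[0,0,0.5,0,0,0],[0,0,0.5,0,0,0],[0,0,0.5,0,0,0],[0,0,0.5,0,0,0]], hand=0)

```text
clock: 22.75
position: [0.6035, 0.2542, 0.1478]
ee_rot: [-0.0, 0.186, 0.983, 0.0]
contact_force: [0.1, -0.3, -0.5]
width: 0.0854
```

servo_tool(steps=[[0,0,-10,0,0,0],[0,0,-30,0,0,0],[0,0,-60,0,0,0],[0,0,-90,0,0,0],[0,0,-120,0,0,0],[0,0,-130,0,0,0],[0,0,-130,0,0,0]])

```text
clock: 23.45
position: [0.6042, 0.2544, 0.28]
ee_rot: [0.002, 0.186, 0.983, 0.001]
contact_force: [0.7, -0.1, -0.7]
width: 0.0852
```

servo_tool(steps=[[-35,0,0,0,0,0],[-70,-5,0,0,0,0],[-70,-10,0,0,0,0],[-70,-10,0,0,0,0],[-70,-10,0,0,0,0],[-70,-10,0,0,0,0]])

```text
clock: 24.05
position: [0.6639, 0.22, 0.2776]
ee_rot: [-0.001, 0.185, 0.983, 0.0]
contact_force: [-0.0, -0.0, -1.0]
width: 0.0855
```

```bash
python3 - <<'E'
from h import *
s=telemetry.get_state(); print(s['clock'],s['position'],s['width'],s['contact_force'])
im,d=cams.get_image('wrist'); cv2.imwrite('pics/w11.png',im[:,:,::-1])
cm=cams.camera_model('wrist'); T=wristT(s,cm); W=cloud(d,cm,T)
m=(W[...,2]>.165)&(W[...,2]<.19)&(abs(W[...,0]-.603)<.06)&(abs(W[...,1]-.254)<.06)
P=W[m]; print(cv2.minAreaRect(P[:,:2].astype(np.float32)),np.median(P[:,2]))
m=(W[...,2]>.052)&(W[...,2]<.068)&(abs(W[...,0]-.603)<.07)&(abs(W[...,1]-.254)<.07)
P=W[m]; print(cv2.minAreaRect(P[:,:2].astype(np.float32)))
im,d=cams.get_image('side'); cv2.imwrite('pics/s11.png',im[:,:,::-1])
im,d=cams.get_image('top'); cv2.imwrite('pics/t11.png',im[:,:,::-1])
E
```

```text
24.05 [0.66390858 0.2200242  0.27758058] 0.08552103973363083 [-0.01795538 -0.00163504 -0.98626029]
((0.603725254535675, 0.2533699572086334), (0.014027172699570656, 0.08268577605485916), 68.57703399658203) 0.17742514339371349
((0.6033389568328857, 0.25331026315689087), (0.08011078834533691, 0.08014539629220963), 80.89893341064453)
```

View pics/w11.png

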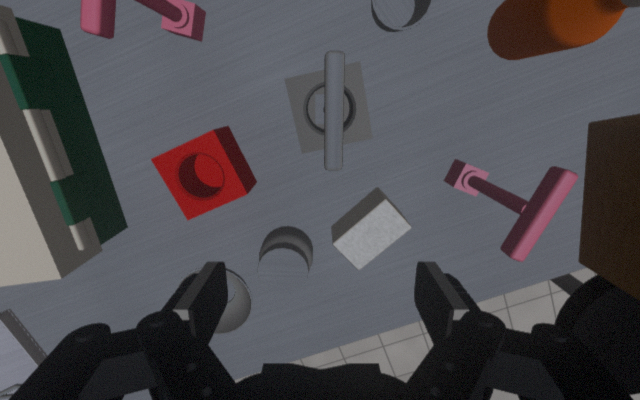

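View pics/s11.png

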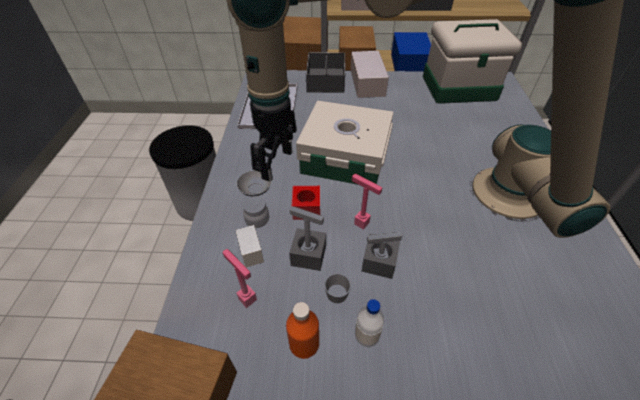

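The key is back down: its top is at 177.4 mm, as at the start, and 0.4 mm off the stand's centre. The pointer at (358,138) is at the locked dot, nothing else has shifted, and the gripper is clear.

```bash
python3 -c "
from rig import sign_off
print(sign_off())"
```

```text
the job is handed in; nothing more can be done
None
```

The case is locked, and the long key is back upright in its own stand. I handed the job in at about 24 s of the 72 s allowed, and the hand-in gives no verdict.

- **Finding the stem:** the wrist camera showed the stem about 60° clockwise of square. I matched the key to that, and the socket slid down without resistance to about 32 mm mouth height, so no search by feel was needed. I left it about 3 mm short of fully home rather than press on the stem.
- **Locking:** I turned the key clockwise by about 56° in all, including the play. The moment then rose from about 0.25 to 0.43 N m at the stop, and the pointer reached the locked dot. I unloaded the turn before lifting, and the pointer was still on the locked dot afterwards.
- **Putting the key back:** its top is at 177.4 mm, the same as before I took it, and its bar is 0.4 mm off the stand's centre.
- **Final checks:** the gripper was open and clear. In the last side view the bottles, cups, carton and short key look to be where they were; I judged that by eye only. The wrist force never read more than about 6 N when I checked, nearly all of it the key's weight. No check failed or disagreed.

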